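Clear the sampling bench by weight

ROBOT

A 7-joint arm with a two-finger parallel gripper is mounted at the origin on the work surface. World frame = base frame: x ahead of the robot, y to its left, z up, the work surface at z = 0. Lengths are in m, angles in rad, forces in N, time in s.
With the tool pointing down it reaches from about 0.4 to 0.875 m from the base axis. Payload 6.5 kg.
Tool frame: the origin (TCP) lies at the very end of the fingers, on their centre line; the grasp point (between the pads) lies tcp_to_grasp behind it (tcp_to_grasp is the distance from the TCP to the grasp point, in m); z points along the fingers, y is the line along which they close (so a half turn about z gives the same grasp; the last joint's range is limited). The gripper opens to 85 mm and grips with 20 to 120 N. Pads are 22 mm wide; open, the fingers measure 114 mm over their backs; the gripper's body (76 mm by 85 mm) begins 54 mm behind the grasp point. The pads swing forward as they close: fully open they stand 13 mm farther back than shut.
Start: joints at [1.081, 0.536, -0.004, 1.538, 0.003, 1.067, -0.071], TCP at [0.267, -0.592, 0.205] pointing down, gripper open.
Joint ranges: [-2.7, 2.7], [-0.37, 2.16], [-1.27, 1.26], [0.24, 2.4], [-1.31, 4.45], [0.19, 1.91], [-2.76, 2.76]. Speed limits (rad/s): [2.39, 2.39, 3.14, 3.14, 3.14, 3.14, 3.14].

INTERFACE

Orientations are given as a unit quaternion [x, y, z, w].
In Python, from plant import * gives the robot as it stands. The module is installed in compiled form; this text tells all that it offers. Calls block until the motion is done:
- goto(position, orientation): joint-space move of the TCP to a pose.
- move_straight(position, orientation=None, feed=0.15): straight line of the TCP; orientation=None keeps the orientation; feed is the mean speed in m/s.
- move_joints(angles): joint-space move.
- ungrasp() and close_gripper(): open the fingers fully, or close them until they stop; the grip force is fixed at half the most.
- dwell(seconds).
- ik(position, orientation): joint angles nearest the present ones, or None.
- camera(name): name is "scene" or "top"; returns (picture, depth): 420x560x3 uint8, red, green, blue; 420x560 float32, m along the optical axis (not along the pixel's ray), 0 where there is no reading.
- get_calibration(name): a dict with "vertical_fov" (degrees; the focal length in pixels is half the picture's height over the tangent of half this angle, whatever the lens; pixels are square), "cx", "cy" (the principal point, pixels), "rvec" (rotation vector, rad) and "tvec" (3), from world to camera coordinates, as OpenCV has them. Camera axes: x right, y down, z forward; pixel columns grow to the right and rows downward; lengths in m; the calibration is good to about 2 mm. A picture is of the moment at which its call begins. get_calibration takes no time and is no camera call.
A pose or a line that the arm cannot do raises IKError and nothing moves.
- finish_job(): hands the job in; it is judged then, once.
Readings, each from a call of its own:
- get_time(): time.
- get_q(): joint angles.
- get_joint_vel(): joint speeds.
- get_joint_torque(): joint torques, N m.
- get_position(): TCP position.
- get_tool_rot(): TCP orientation.
- get_contact_force(): force on the tool from outside, world axes, zero at the start.
- get_torque(): the same for the moment, N m.
- get_finger_gap(): opening from 0.0 (shut) to 1.0 (fully open).
- get_grasp_force(): force on a finger pad.
Only numpy, scipy, OpenCV 4.12 (cv2) and the standard library are available. Lean on these libraries where they do the work, as an engineer would, in place of code of your own. Each camera call takes 0.05 s, during which the arm holds its last target. There are 200 camera calls.

TASK

Clear the bench after the sampling round: take the scoop of used bungs out of the white wash crate, tip the bungs into the green bin and park the empty scoop level on its black mat. The brown bottles all look alike, so feel how heavy each one is, and stand those over 400 g upright in the blue keep crate and those under 400 g upright in the white wash crate, setting each down gently rather than dropping it. Leave the measuring cylinder, beaker and marker where they are.

Things in the scene. Friction and masses are not known exactly. Their poses are not given: they have to be found in the camera images.
- bottle_1: stout dark brown sample bottle with a pale label band and a white screw cap; body 56 mm diameter up to 70 mm, shoulder to 86 mm, cap 36 mm diameter from 91 to 115 mm height; thick weighted base; origin at the centre of its base, z up. All look alike and the contents cannot be seen; it weighs anything from 200 g (empty) to 600 g (full). 4 to 6 of them are present
- bottle_2: stout dark brown sample bottle with a pale label band and a white screw cap; body 56 mm diameter up to 70 mm, shoulder to 86 mm, cap 36 mm diameter from 91 to 115 mm height; thick weighted base; origin at the centre of its base, z up. All look alike and the contents cannot be seen; it weighs anything from 200 g (empty) to 600 g (full). 4 to 6 of them are present
- bottle_3: stout dark brown sample bottle with a pale label band and a white screw cap; body 56 mm diameter up to 70 mm, shoulder to 86 mm, cap 36 mm diameter from 91 to 115 mm height; thick weighted base; origin at the centre of its base, z up. All look alike and the contents cannot be seen; it weighs anything from 200 g (empty) to 600 g (full). 4 to 6 of them are present
- bottle_4: stout dark brown sample bottle with a pale label band and a white screw cap; body 56 mm diameter up to 70 mm, shoulder to 86 mm, cap 36 mm diameter from 91 to 115 mm height; thick weighted base; origin at the centre of its base, z up. All look alike and the contents cannot be seen; it weighs anything from 200 g (empty) to 600 g (full). 4 to 6 of them are present
- bottle_5: stout dark brown sample bottle with a pale label band and a white screw cap; body 56 mm diameter up to 70 mm, shoulder to 86 mm, cap 36 mm diameter from 91 to 115 mm height; thick weighted base; origin at the centre of its base, z up. All look alike and the contents cannot be seen; it weighs anything from 200 g (empty) to 600 g (full). 4 to 6 of them are present
- bottle_6: stout dark brown sample bottle with a pale label band and a white screw cap; body 56 mm diameter up to 70 mm, shoulder to 86 mm, cap 36 mm diameter from 91 to 115 mm height; thick weighted base; origin at the centre of its base, z up. All look alike and the contents cannot be seen; it weighs anything from 200 g (empty) to 600 g (full). 4 to 6 of them are present
- bung_1: black rubber bung, 32 mm diameter, 32 mm long, 30 g, origin at the centre of one end face (its underside at the start); starts standing in the scoop. 2 to 4 of them are present
- bung_2: black rubber bung, 32 mm diameter, 32 mm long, 30 g, origin at the centre of one end face (its underside at the start); starts standing in the scoop. 2 to 4 of them are present
- bung_3: black rubber bung, 32 mm diameter, 32 mm long, 30 g, origin at the centre of one end face (its underside at the start); starts standing in the scoop. 2 to 4 of them are present
- bung_4: black rubber bung, 32 mm diameter, 32 mm long, 30 g, origin at the centre of one end face (its underside at the start); starts standing in the scoop. 2 to 4 of them are present
- scoop: loose aluminium scoop tray, 110 mm (x) by 120 mm (y), 220 g, side walls 38 mm high and 4 mm thick, floor 4 mm; open without any lip at the front (-x) side, closed at the back (+x) by a 10 mm thick wall that carries a red upright grip plate; origin at the centre of its underside, z up. It starts inside the white crate
- scoop_grip (a point): grip point on the scoop's red plate: 50 mm behind the scoop's centre (+x of the scoop), 82 mm above its underside. The plate is 10 mm thick (along the scoop's x), 60 mm wide (y) and its top is 100 mm above the underside
- scoop_lip (a point): middle of the scoop's open front edge, 55 mm in front of its centre (-x), on its floor
- crate_blue: fixed blue keep crate for the heavy bottles: open plastic crate 235 mm (x) by 165 mm (y) by 35 mm high, walls and floor 5 mm; origin at the centre of its underside. Holds six bottles standing 3 by 2. The two crates stand left and right, and which is on which side varies
- crate_white: fixed white wash crate for the light bottles: open plastic crate 235 mm (x) by 165 mm (y) by 35 mm high, walls and floor 5 mm; origin at the centre of its underside. Holds six bottles standing 3 by 2. The two crates stand left and right, and which is on which side varies
- bin: fixed green open bin for the bungs, 160 mm (x) by 220 mm (y) by 80 mm high, walls and floor 5 mm; origin at the centre of its underside
- bottle_mat: orange mat 170 mm (x) by 230 mm (y), 3 mm thick, fixed, on which the bottles start; origin at the centre of its underside
- scoop_mat: black rubber mat 150 mm (x) by 140 mm (y), 3 mm thick, fixed, the scoop's parking place; origin at the centre of its underside
- cylinder_stand: bystander: clear measuring cylinder, 38 mm diameter, 202 mm high, on a blue 70 mm foot; origin at the centre of its base
- beaker: bystander: glass beaker, 72 mm diameter, 85 mm high; origin at the centre of its base
- marker: bystander: white marker pen with black cap, 130 mm long, 20 mm thick, lying along its x; origin underneath its middle

How it is judged:
By the outcome, as a careful person would: the job done as asked, in the order asked, and still so for the second after the job is handed in, with the robot touching nothing.
Of bottle_1, bottle_2, bottle_3, bottle_4, bottle_5, bottle_6 only 4 to 6 are there at a start; the rules pass over those that are not, and their reading is None.
Of bung_1, bung_2, bung_3, bung_4 only 2 to 4 are there at a start; the rules pass over those that are not, and their reading is None.
At some moment in a run one of bottle_1, bottle_2, bottle_3, bottle_4, bottle_5, bottle_6 may be knocked a few centimetres aside while the robot is not near it.
It also fails if it takes over 210 s, if anything falls off the work surface, if the arm or the gripper's body presses on something with over 40 N, if the wrist force passes 120 N, or if a joint passes its speed limit or range.

## Working session

There is one attempt and no reset: what is moved stays moved. The work goes in short steps, each a Python script; the robot and the scene stay as the last script left them, time stands still between calls to the robot, and variables do not carry over. Pictures are saved under pics/ and viewed, at most 14 in all, crops included, and the job is handed in when it is done.

```bash
mkdir -p pics; ls; cat > h.py <<'E'
from plant import *
import numpy as np, cv2
def snap(n,f=None):
    p,d=camera(n)
    if f: cv2.imwrite('pics/'+f+'.png',p[:,:,::-1])
    return p,d
def cal(n):
    c=get_calibration(n); f=210/np.tan(np.radians(c['vertical_fov'])/2)
    R=cv2.Rodrigues(np.array(c['rvec'],float))[0]; t=np.array(c['tvec'],float).ravel()
    return f,c['cx'],c['cy'],R,t
def ray(n,u,v,z):
    f,cx,cy,R,t=cal(n); d=R.T@np.array([(u-cx)/f,(v-cy)/f,1]); o=-R.T@t
    return o+d*(z-o[2])/d[2]
def cloud(n,d):
    f,cx,cy,R,t=cal(n); v,u=np.mgrid[:d.shape[0],:d.shape[1]]
    P=np.stack([(u-cx)/f*d,(v-cy)/f*d,d],-1)
    return (P-t)@R
E
python3 - <<'E'
from h import *
for n in('scene','top'):
    p,d=snap(n,n+'0'); np.savez(n+'0.npz',p=p,d=d); print(n,get_calibration(n),(d>0).mean())
    f,cx,cy,R,t=cal(n); print(-R.T@t)
print(get_tool_rot(),tcp_to_grasp,get_time(),get_contact_force(),get_position())
E
```

```text
pics
scene {'vertical_fov': 48.3321418204677, 'cx': 275.64399269254335, 'cy': 207.85674690219648, 'rvec': array([ 0.73015261,  2.71255482, -0.91791808]), 'tvec': array([ 0.4470433 , -0.14408161,  1.37761004])} 0.9961352040816327
[0.88553185 0.58800753 0.99423192]
top {'vertical_fov': 48.340599694687754, 'cx': 285.19968316203006, 'cy': 214.2606983251527, 'rvec': array([ 2.17785137, -2.15009052,  0.08550877]), 'tvec': array([0.00838945, 0.5368816 , 1.29389204])} 0.9962542517006803
[ 0.41028305 -0.00807661  1.33942951]
[ 9.77620060e-01  2.10376901e-01 -2.27487367e-04 -7.25744519e-04] 0.0187 0.1 [-0.28981147  0.47348706 -0.46829027] [ 0.26704262 -0.59196856  0.20471208]
```

View pics/top0.png

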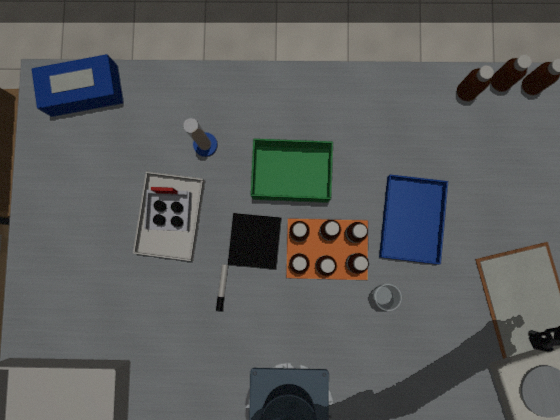

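View pics/scene0.png

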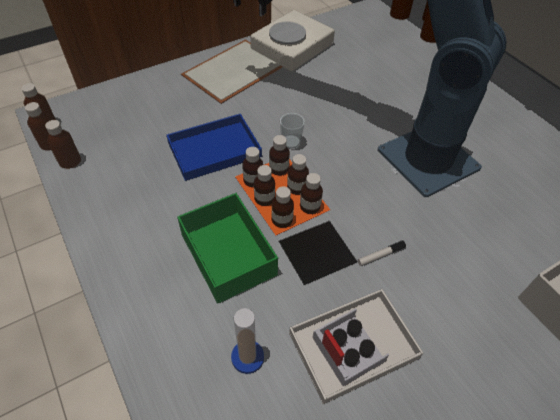

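The top view has image up = +x and left = +y. It shows the white crate with the scoop, red plate and four bungs around (168,215), the bin at (292,170) and the black mat at (255,240). There are six bottles on the orange mat at (328,248), and the blue crate is at (413,220). The scene view agrees. The far-corner bottles at (500,78) are background.

```bash
cat >> h.py <<'E'
def rect(pts):
    (c,s,a)=cv2.minAreaRect(np.float32(pts)[:,:2]*1000)
    if s[0]<s[1]: s=(s[1],s[0]); a+=90   # a: direction of long side
    return np.round(np.array(c)/1000,4),np.round(s,1),(a+90)%180-90
def bottles(p=None,d=None):
    """cap tops: points 0.105..0.13 high, bright, by connected components"""
    if p is None: p,d=snap('top')
    C=cloud('top',d); m=((C[...,2]>.1)&(C[...,2]<.135)&(p.min(-1)>85)&(d>0)&(C[...,0]>.3)&(C[...,0]<.85)&(np.abs(C[...,1])<.48)).astype(np.uint8)
    n,l,st,ce=cv2.connectedComponentsWithStats(m); out=[]
    for i in range(1,n):
        if st[i,4]<60: continue
        q=C[l==i]; (c,r)=cv2.minEnclosingCircle(np.float32(q[:,:2]))
        out.append([*np.mean(q[:,:2],0),*c,r,np.median(q[:,2]),st[i,4]])
    return np.round(out,4)
E
python3 - <<'E'
from h import *
z=np.load('top0.npz');p,d=z['p'],z['d'];C=cloud('top',d);hsv=cv2.cvtColor(p,cv2.COLOR_RGB2HSV)
H,S,V=[hsv[...,i].astype(int) for i in range(3)];Z=C[...,2]
def big(m):
    n,l,st,ce=cv2.connectedComponentsWithStats(m.astype(np.uint8)); i=1+np.argmax(st[1:,4]); return l==i
roi=(C[...,0]>.25)&(C[...,0]<.9)&(np.abs(C[...,1])<.5)
print('bin',rect(C[big((H>50)&(H<80)&(S>100)&roi&(Z>.07))]))
b=big((H>105)&(H<125)&(S>120)&roi&(C[...,1]<-.1)); print('blue',rect(C[b]),rect(C[b&(Z>.028)]))
m=roi&(V<60)&(Z<.012)&(C[...,1]>-.03)&(C[...,1]<.25); print('mat',rect(C[big(m)]))
r=big(((H<8)|(H>172))&(S>120)&roi&(C[...,1]>.1)); print('red',rect(C[r]),np.percentile(C[r][:,2],[5,50,95]),rect(C[r&(Z>.095)]),r.sum())
m=roi&(S<40)&(V>120)&(Z>.022)&(Z<.045)&(C[...,1]>.15); print('white?',rect(C[big(m)]))
w=roi&(Z>.025)&(Z<.06)&(C[...,1]>.15); print('white geo',rect(C[big(w)]))
o=big((H>5)&(H<20)&(S>150)&roi); print('orange',rect(C[o]))
print(bottles(p,d))
print('table z',np.median(Z[300:320,120:200]))
z=np.load('scene0.npz');p2,d2=z['p'],z['d'];C2=cloud('scene',d2);h2=cv2.cvtColor(p2,cv2.COLOR_RGB2HSV).astype(int)
r=big(((h2[...,0]<8)|(h2[...,0]>172))&(h2[...,1]>120)&(C2[...,1]>.1)&(C2[...,0]<.9)); print('red2',rect(C2[r]),np.percentile(C2[r][:,2],[5,50,95]),rect(C2[r&(C2[...,2]>.095)]))
E
```

```text
bin (array([0.5747, 0.0014]), array([328.1, 218.1]), -1.7757415771484375)
blue (array([ 0.5282, -0.3451]), array([235.1, 164.8]), -6.233528137207031) (array([ 0.5282, -0.3452]), array([235. , 164.5]), -5.9885711669921875)
mat (array([0.4614, 0.1033]), array([151.5, 140.1]), -4.778076171875)
red (array([0.5937, 0.3451]), array([59.3, 10.5]), 88.20784759521484) [0.06120724 0.10228138 0.10827848] (array([0.5938, 0.3452]), array([59. , 10.4]), 88.21097564697266) 133
white? (array([0.5188, 0.267 ]), array([212.9,   5.7]), -6.334922790527344)
white geo (array([0.5284, 0.3454]), array([235.3, 168.4]), -6.7622528076171875)
orange (array([ 0.4426, -0.1039]), array([227.8, 168.1]), 89.42045593261719)
[[ 4.888e-01 -2.370e-02  4.888e-01 -2.420e-02  1.750e-02  1.175e-01
   1.390e+02]
 [ 4.932e-01 -1.087e-01  4.931e-01 -1.091e-01  1.740e-02  1.174e-01
   1.410e+02]
 [ 4.877e-01 -1.808e-01  4.877e-01 -1.812e-01  1.720e-02  1.174e-01
   1.440e+02]
 [ 4.006e-01 -2.460e-02  4.005e-01 -2.480e-02  1.710e-02  1.179e-01
   1.380e+02]
 [ 4.032e-01 -1.830e-01  4.030e-01 -1.837e-01  1.760e-02  1.174e-01
   1.470e+02]
 [ 3.959e-01 -9.760e-02  3.958e-01 -9.780e-02  1.740e-02  1.171e-01
   1.450e+02]]
table z -0.0005356563758783916
red2 (array([0.7172, 0.4635]), array([416.3,  45.2]), 42.67998504638672) [0.05568133 0.0935994  0.10665793] (array([0.7233, 0.4691]), array([399.8,  45.2]), 42.67998504638672)
```

```bash
cat >> h.py <<'E'
from scipy.spatial.transform import Rotation as Ro
G=tcp_to_grasp
def orient(psi,th=0,s=1):  # psi scoop yaw deg, th tip deg ; tool y along scoop x
    return Ro.from_euler('z',psi,degrees=True)*Ro.from_euler('y',-th,degrees=True)*Ro.from_quat([np.cos(s*np.pi/4),np.sin(s*np.pi/4),0,0])
def pose(grip,R):  # TCP pose for grasp point
    return np.array(grip)+G*R.apply([0,0,1]),R.as_quat()
def lip_pose(lip,psi,th,s):
    B=Ro.from_euler('z',psi,degrees=True)*Ro.from_euler('y',-th,degrees=True)
    return pose(np.array(lip)+B.apply([.105,0,.078]),orient(psi,th,s))
E
python3 - <<'E'
from h import *
for uv in((254,139),(331,139),(331,202),(252,199),(292,170.5)): print(uv,ray('top',*uv,.08)[:2])
q0=get_q()
for s in(1,-1):
  print('s',s,ik(*pose([.5937,.3451,.25],orient(-1.8,0,s))))
  for psi in(-1.8,-20):
   for th in(0,30,60,75): 
    r=ik(*lip_pose([.69,0.0,.1],psi,th,s)); print(psi,th,None if r is None else np.round(r,2))
  print('park',ik(*pose([.4614+.05,.1033-.004,.085],orient(-4.8,0,s))))
E
```

```text
(254, 139) [0.73840856 0.10295516]
(331, 139) [ 0.74037869 -0.10847845]
(331, 202) [ 0.56635375 -0.10921538]
(252, 199) [0.57207646 0.10506264]
(292, 170.5) [ 0.65168504 -0.00260698]
s 1 [-0.02562747  0.78174147 -0.99273673  1.36080794  0.65113911  1.34019985
 -1.05690918]
-1.8 0 [ 0.16  0.89 -0.45  1.07  0.36  1.25 -0.28]
-1.8 30 [ 0.25  0.5  -0.45  1.78  0.66  0.45 -0.65]
-1.8 60 [ 0.74  0.68 -1.07  2.28  2.49  0.85 -2.25]
-1.8 75 None
-20 0 [ 0.16  0.86 -0.34  1.1   0.27  1.22 -0.51]
-20 30 [ 0.08  0.5  -0.31  1.76  0.78  0.57 -1.11]
-20 60 [ 0.49  0.73 -1.08  2.21  2.13  1.22 -2.28]
-20 75 [ 0.4   1.01 -1.08  2.34  2.46  1.76 -2.41]
park [ 0.1250099   0.58201917 -0.51676706  1.95292214  0.42702353  0.71520593
 -0.73287341]
s -1 [ 0.00811717  0.82010735 -1.07728321  1.35861301  0.71625667  1.37456849
  2.04710893]
-1.8 0 [-0.51  1.08  1.08  1.14 -0.92  1.39 -2.73]
-1.8 30 [ 0.66  0.72 -1.08  1.75  1.19  0.75  2.16]
-1.8 60 [ 0.74  0.68 -1.07  2.28  2.49  0.85  0.9 ]
-1.8 75 None
-20 0 [ 0.45  1.06 -1.08  1.07  0.89  1.44  2.35]
-20 30 [ 0.59  0.74 -1.08  1.73  1.29  0.94  1.77]
-20 60 [ 0.23  0.55 -0.72  2.22  2.1   1.02  0.69]
-20 75 [-0.49  0.64 -0.    2.38  2.27  1.23  0.1 ]
park [ 0.50349908  0.82025906 -1.07904619  1.93324579  0.89647803  0.97072802
  2.04120241]
```

```bash
python3 - <<'E'
from h import *
for s in(1,-1):
 for psi in range(-180,180,15):
  for z in(.1,.13):
   u=np.array([np.cos(np.radians(psi)),np.sin(np.radians(psi)),0])
   L=np.array([.653,-.003,z])+.02*u
   r=[ik(*lip_pose(L,psi,th,s)) for th in(0,15,30,45,60,70,80)]
   ok=[x is not None for x in r]
   if all(ok[:6]):
     r=[x for x in r if x is not None]; j=max(np.abs(np.diff(r,axis=0)).max(1)); print(s,psi,z,len(r),'jump %.2f'%j,np.round(r[0],1),np.round(r[-1],1))
E
```

```text
1 -105 0.1 7 jump 1.08 [ 0.1  0.6 -0.   1.6  0.   1.  -1.7] [-0.9  1.4  0.9  1.   0.3  1.8 -2.1]
1 -105 0.13 7 jump 1.13 [ 0.2  0.5 -0.   1.6  0.   1.  -1.7] [-0.9  1.3  0.9  1.   0.3  1.8 -2. ]
1 -90 0.1 7 jump 1.31 [ 0.2  0.6 -0.1  1.5  0.1  1.  -1.5] [-1.   1.3  0.9  1.3  0.4  1.4 -2.1]
1 -90 0.13 7 jump 1.11 [ 0.2  0.6 -0.1  1.5  0.1  1.1 -1.5] [-1.   1.2  0.7  1.4  0.6  1.5 -2.2]
1 -75 0.1 7 jump 1.25 [ 0.2  0.7 -0.1  1.4  0.1  1.  -1.3] [-1.1  1.1  0.7  1.6  0.7  1.2 -2.3]
1 -75 0.13 7 jump 1.33 [ 0.2  0.6 -0.2  1.4  0.1  1.1 -1.3] [-1.1  1.1  0.7  1.6  0.7  1.2 -2.3]
1 -60 0.1 7 jump 1.65 [ 0.2  0.7 -0.2  1.3  0.1  1.1 -1. ] [-1.3  1.1  0.9  1.9  0.8  0.8 -2.4]
1 -60 0.13 7 jump 1.66 [ 0.2  0.7 -0.2  1.3  0.1  1.1 -1. ] [-1.3  1.1  0.9  1.9  0.8  0.9 -2.4]
1 -45 0.1 7 jump 1.99 [ 0.2  0.8 -0.2  1.3  0.2  1.1 -0.8] [-1.5  1.3  1.1  2.2  1.1  0.4 -2.7]
1 -45 0.13 7 jump 2.02 [ 0.2  0.7 -0.2  1.2  0.2  1.2 -0.8] [-1.5  1.2  1.1  2.2  1.1  0.5 -2.7]
1 -30 0.1 7 jump 5.00 [ 0.2  0.8 -0.3  1.2  0.2  1.2 -0.6] [-1.5  1.3  1.1  2.4  2.2  0.5  2.5]
1 -30 0.13 7 jump 0.64 [ 0.2  0.8 -0.
[... 2839 characters left out ...]
4  1.8 -1.3  1.2 -0.5]
-1 60 0.13 7 jump 0.61 [-0.1  0.7 -0.1  1.3  0.1  1.1 -2.4] [ 1.2  1.  -0.9  1.8 -0.9  0.9 -0.8]
-1 75 0.1 7 jump 0.38 [-0.1  0.7 -0.2  1.4  0.2  1.1 -2.2] [ 0.7  1.  -0.3  1.6 -1.1  1.4 -0.7]
-1 75 0.13 7 jump 0.36 [-0.1  0.6 -0.2  1.4  0.2  1.1 -2.2] [ 0.7  0.9 -0.2  1.6 -1.1  1.4 -0.7]
-1 90 0.1 7 jump 0.36 [-0.   0.6 -0.3  1.5  0.2  1.  -2. ] [ 0.6  1.1 -0.2  1.3 -1.   1.7 -0.8]
-1 90 0.13 7 jump 0.35 [-0.   0.6 -0.3  1.5  0.2  1.1 -2. ] [ 0.6  1.  -0.2  1.3 -1.   1.7 -0.8]
-1 105 0.1 7 jump 0.37 [ 0.   0.6 -0.4  1.6  0.2  1.  -1.8] [ 0.5  1.2 -0.2  1.  -0.9  1.9 -0.9]
-1 105 0.13 7 jump 0.36 [ 0.   0.6 -0.4  1.6  0.2  1.1 -1.8] [ 0.6  1.2 -0.4  1.  -0.8  1.9 -0.9]
```

```bash
python3 - <<'E'
from h import *
print('cyl foot',ray('top',205,145,.01))
R=orient(-1.8,0,1)
for z in(.2,.087):
    P=pose([.5937,.3451,z],R)
    (goto if z>.1 else move_straight)(*P); print(get_time(),get_q().round(2) if hasattr(get_q(),'round') else get_q())
f0=get_contact_force()
close_gripper(); print('gap',get_finger_gap(),get_grasp_force(),f0,get_contact_force(),get_time())
move_straight(pose([.5937,.3451,.14],R)[0],feed=.08)
move_straight(pose([.5937,.3451,.34],R)[0],feed=.2)
print(get_contact_force(),get_finger_gap(),get_time())
snap('scene','s1'); 
E
```

```text
cyl foot [0.73753742 0.25126201 0.01      ]
3.5583 [-0.03  0.83 -0.98  1.41  0.7   1.27 -1.09]
4.4583 [-0.06  0.95 -0.9   1.48  0.79  1.1  -1.15]
gap 0.09838864020881487 60.3917133808136 [ 0.4749807  -0.20484768  0.25731117] [-0.06597402 -0.95637507  2.1269195 ] 5.1417
[-0.04758188 -0.47614406 -3.18140509] 0.09233698648166079 7.1083
```

View pics/s1.png

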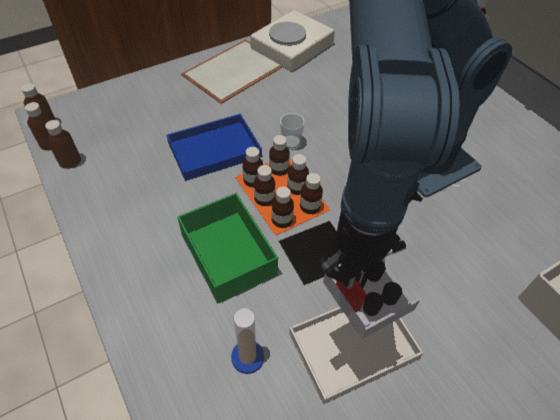

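The scoop is held level at about (365,300) with the bungs still in it, and the crate at (355,345) is empty. Next I carry it to the bin and tip it.

```bash
python3 - <<'E'
from h import *
L=[.653,-.03,.30]
move_straight(*lip_pose(L,90,0,1),feed=.2); print(get_time(),get_q())
L[2]=.12; move_straight(*lip_pose(L,90,0,1),feed=.2)
snap('scene','s2')
for th in(25,50,75): move_straight(*lip_pose(L,90,th,1),feed=.12); print(th,get_time(),get_contact_force())
dwell(.5); print(get_contact_force())
snap('top','t3'); snap('scene','s3')
E
```

```text
8.925 [ 0.48396177  0.72516812 -1.23534458  1.26638308  0.67641676  1.58685945
  0.93327252]
25 10.6083 [-0.49606458  0.19497723 -2.88786008]
50 11.1917 [-1.29131889  1.01267837 -2.02623488]
75 11.775 [-0.45501164  1.50935132 -1.04216008]
[-0.42519599  0.53624485 -1.80706274]
```

View pics/s3.png

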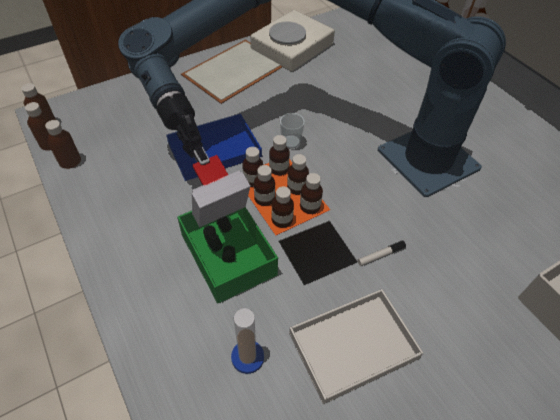

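```bash
python3 - <<'E'
from h import *
L=[.653,-.03,.12]
move_straight(*lip_pose(L,90,30,1),feed=.2)
L[2]=.2; move_straight(*lip_pose(L,90,0,1),feed=.2)
psi=-4.8; c=np.array([.4614,.1033]); u=np.array([np.cos(np.radians(psi)),np.sin(np.radians(psi))])
g=[*(c+.05*u),.25]
move_straight(*pose(g,orient(psi,0,1)),feed=.2); print(get_time(),get_q())
p,d=snap('top','t4'); np.savez('t4.npz',p=p,d=d); p,d=snap('scene','s4'); np.savez('s4.npz',p=p,d=d)
C=cloud('scene',d); hsv=cv2.cvtColor(p,cv2.COLOR_RGB2HSV).astype(int); 
print(get_position(),get_contact_force())
E
python3 -c "
import cv2,numpy as np
a=cv2.imread('pics/t4.png')[120:330,130:410];b=cv2.imread('pics/s4.png')[120:330,180:460]
cv2.imwrite('pics/c4.png',cv2.resize(np.hstack([a,b]),(800,300)))"
```

```text
15.7917 [ 0.20649935  0.3471119  -0.59691392  1.82359548  0.22349136  1.03830532
 -0.56128574]
[0.51145824 0.09893118 0.23125125] [-0.78405174  1.20568984 -1.05928704]
```

View pics/c4.png

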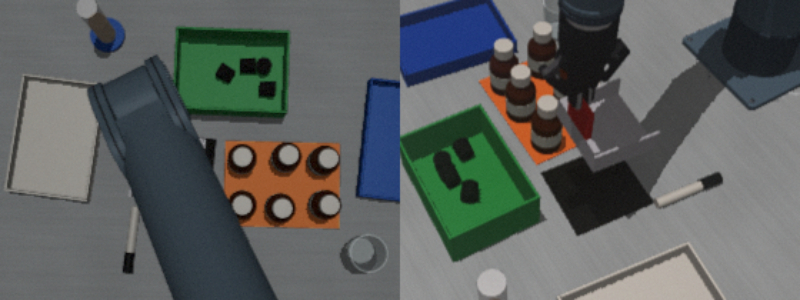

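All four bungs are in the bin (crop left, about (225..268, 65..90)), and the empty scoop hangs level over the mat. Parking it now.

```bash
python3 - <<'E'
from h import *
psi=-4.8; c=np.array([.4614,.1033]); u=np.array([np.cos(np.radians(psi)),np.sin(np.radians(psi))])
R=orient(psi,0,1); g=c+.05*u
P=lambda z: pose([*g,z],R)[0]
move_straight(P(.105),feed=.15); dwell(.2)
F=lambda n=8: np.mean([(get_contact_force(),dwell(.01))[0] for _ in range(n)],0)
f0=F(); print(f0)
z=.094
while z>.081:
    move_straight(P(z),feed=.05); f=F(4)
    if f[2]-f0[2]>1.2: break
    z-=.001
print('z',z,f); ungrasp(); dwell(.2)
move_straight(P(.25),feed=.2); print(get_time())
move_straight(pose([.45,-.3,.33],Ro.from_quat([1,0,0,0]))[0],feed=.3)
p,d=snap('top','t5'); np.savez('t5.npz',p=p,d=d); print(get_time())
C=cloud('top',d);h=cv2.cvtColor(p,cv2.COLOR_RGB2HSV).astype(int)
r=((h[...,0]<8)|(h[...,0]>172))&(h[...,1]>120)&(C[...,0]>.4)&(C[...,0]<.65)&(abs(C[...,1]-.1)<.08)
print(rect(C[r]),np.percentile(C[r][:,2],[5,95]),bottles(p,d)[:,2:])
m=(np.abs(C[...,1]-.103)<.1)&(C[...,0]<.56)&(C[...,0]>.37)&(C[...,2]>.012)&(C[...,2]<.06); print(rect(C[m]))
q=(np.abs(C[...,1]-.103)<.035)&(C[...,0]<.49)&(C[...,0]>.42); A=C[q]; print(np.linalg.lstsq(np.c_[A[:,:2],np.ones(len(A))],A[:,2],rcond=None)[0])
E
```

```text
[-0.0241083  -0.17059154 -2.16500421]
z 0.08499999999999999 [-0.37917817 -0.33750542  1.311368  ]
22.125
23.7
(array([0.5192, 0.0878]), array([105.5,  27.4]), 86.55384826660156) [0.00023031 0.10594565] [[ 4.886e-01 -2.410e-02  1.740e-02  1.180e-01  1.390e+02]
 [ 4.931e-01 -1.088e-01  1.730e-02  1.171e-01  1.410e+02]
 [ 4.876e-01 -1.809e-01  1.730e-02  1.179e-01  1.430e+02]
 [ 4.001e-01 -2.500e-02  1.720e-02  1.178e-01  1.390e+02]
 [ 4.028e-01 -1.833e-01  1.760e-02  1.178e-01  1.470e+02]
 [ 3.959e-01 -9.780e-02  1.740e-02  1.174e-01  1.450e+02]]
(array([0.4365, 0.0978]), array([172.3, 158.7]), -14.231452941894531)
[-0.00244498  0.00359336  0.00721812]
```

View pics/t5.png

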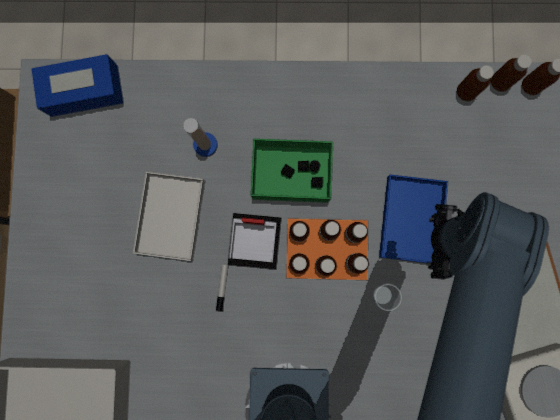

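The scoop sits level on its mat at (253,240), the bungs are in the bin at (303,172), and all six bottles are untouched. Bottles next, starting with one as a test of the weighing.

```bash
cat >> h.py <<'E'
import json,os
CR={'blue':(np.array([.5282,-.3452]),-6.1),'white':(np.array([.5284,.3454]),-6.5)}
SL=[(.078,.044),(.078,-.044),(-.078,.044),(-.078,-.044),(0,.044),(0,-.044)]
def F(n=30):
    return np.mean([(get_contact_force(),dwell(.015))[0] for _ in range(n)],0)
def down(a): return Ro.from_quat([np.cos(np.radians(a)/2),np.sin(np.radians(a)/2),0,0])
def best(g,angs):
    q=np.array(get_q()); c=[]
    for a in angs:
        r=ik(*pose(g,down(a)))
        if r is not None: c.append((np.abs(np.array(r)-q).max(),a))
    return min(c)[1]
def inside(xy,name,m=.0):
    c,y=CR[name]; v=Ro.from_euler('z',-y,degrees=True).apply([*(xy-c),0]); return abs(v[0])<.117+m and abs(v[1])<.082+m
def on_bench(): return [b for b in bottles() if not any(inside(b[2:4],n) for n in CR)]
def do_bottle(xy,st,zt=.118,others=()):
    zg=zt-.013
    def clr(a):  # clearance of closing direction from other caps
        d=np.array([np.sin(np.radians(a)),-np.cos(np.radians(a))]); 
        return min([min(np.linalg.norm(xy+s*.05*d-o) for s in(1,-1)) for o in others],default=9)
    cand=[a for a in range(-180,180,15)]; m=max(min(clr(a),.055) for a in cand); cand=[a for a in cand if clr(a)>=m-1e-6]
    a=best([*xy,.25],cand); R=down(a); P=lambda z:pose([*xy,z],R)[0]
    goto(*pose([*xy,.25],R)); move_straight(P(.15),feed=.25); dwell(.15); f0=F()
    move_straight(P(zg),feed=.12); close_gripper(); gap=get_finger_gap()
    move_straight(P(.15),feed=.1); dwell(.3); f1=F(); w=f0[2]-f1[2]
    print('clr %.3f a %d gap %.3f gf %.0f weight N %.2f  g %.0f t %.1f'%(m,a,gap,get_grasp_force(),w,w/9.81*1000,get_time()))
    name='blue' if w>3.924 else 'white'
    move_straight(P(.25),feed=.25)
    c,y=CR[name]; s=SL[len(st[name])]; t=c+Ro.from_euler('z',y,degrees=True).apply([*s,0])[:2]
    R=down(best([*t,.25],[y,y+180])); P=lambda z:pose([*t,z],R)[0]
    move_straight(*pose([*t,.25],R),feed=.25)
    z=zg+.005; move_straight(P(z+.02),feed=.2); move_straight(P(z),feed=.06); dwell(.1); fh=F(10)[2]
    while z>zg-.003:
        z-=.001; move_straight(P(z),feed=.03)
        if F(3)[2]-fh>1.5: break
    print(name,'set dz %.4f'%(z-zg),'t',get_time()); ungrasp(); dwell(.1)
    move_straight(P(.22),feed=.25); st[name].append([*map(float,t),float(w)])
E
python3 - <<'E'
from h import *
st={'blue':[],'white':[]}
B=on_bench(); b=B[2]; print(b)
do_bottle(b[2:4],st,b[5],[o[2:4] for o in B if o is not b]); json.dump(st,open('st.json','w'))
snap('top','t6'); print([list(x[2:4]) for x in bottles()],get_time())
E
```

```text
[ 4.877e-01 -1.809e-01  4.876e-01 -1.810e-01  1.760e-02  1.178e-01
  1.430e+02]
clr 0.055 a 45 gap 0.373 gf 60 weight N 4.84  g 493 t 28.3
blue set dz 0.0020 t 32.3333
[[np.float64(0.6126), np.float64(-0.3105)], [np.float64(0.4886), np.float64(-0.024)], [np.float64(0.4932), np.float64(-0.1087)], [np.float64(0.4001), np.float64(-0.025)], [np.float64(0.4041), np.float64(-0.1816)], [np.float64(0.3958), np.float64(-0.0978)]] 33.7
```

View pics/t6.png

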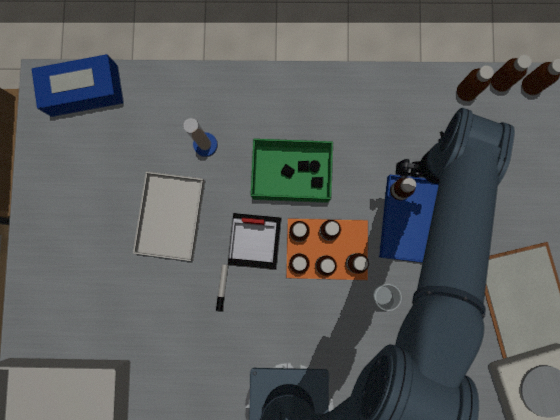

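The first bottle (493 g) stands in the blue crate's far slot at (403,188). Five remain on the mat. I'm looping with re-detection before each pick and abort checks.

```bash
sed -i 's/def F(n=30)/def F(n=70)/; s/^    print(.clr %/    assert gap>.3 and gap<.45,gap\n&/; s/^    a=best(\[\*xy,.25\],cand)/    assert m>.04,m\n&/' h.py
python3 - <<'E'
from h import *
st=json.load(open('st.json'))
for k in range(5):
    B=on_bench(); n=len(B); print('seen',n,[list(map(float,b[2:4])) for b in B])
    if n!=5-k: print('count!'); break
    # most isolated first
    iso=lambda b:min([np.linalg.norm(b[2:4]-o[2:4]) for o in B if o is not b],default=9)
    b=max(B,key=iso)
    do_bottle(b[2:4],st,b[5],[o[2:4] for o in B if o is not b]); json.dump(st,open('st.json','w'))
snap('top','t7'); print(np.array(bottles())[:,2:6],get_time())
E
```

```text
seen 5 [[0.4887, -0.0243], [0.4934, -0.1086], [0.4001, -0.025], [0.4039, -0.1818], [0.3957, -0.0978]]
clr 0.055 a 45 gap 0.379 gf 60 weight N 3.98  g 406 t 40.0
blue set dz 0.0020 t 44.6167
seen 4 [[0.4929, -0.1091], [0.4001, -0.025], [0.4025, -0.1832], [0.3958, -0.0979]]
clr 0.055 a 45 gap 0.379 gf 60 weight N 3.46  g 353 t 52.1
white set dz 0.0020 t 57.4917
seen 2 [[0.4029, -0.1838], [0.3958, -0.0977]]
count!
[[ 0.6171 -0.3056  0.0176  0.1197]
 [ 0.6016 -0.3974  0.0182  0.1196]
 [ 0.4029 -0.1835  0.0174  0.118 ]
 [ 0.3957 -0.0978  0.0174  0.1177]] 58.9167
```

```bash
cat st.json
```

```text
{"blue": [[0.6104339787811842, -0.3097377280223652, 4.8382944235530765], [0.6010827405035957, -0.3972394671060872, 3.9808062189172335]], "white": [[0.6108795461485617, 0.3802873109758731, 3.4584206267348168]]}
```

View pics/t7.png

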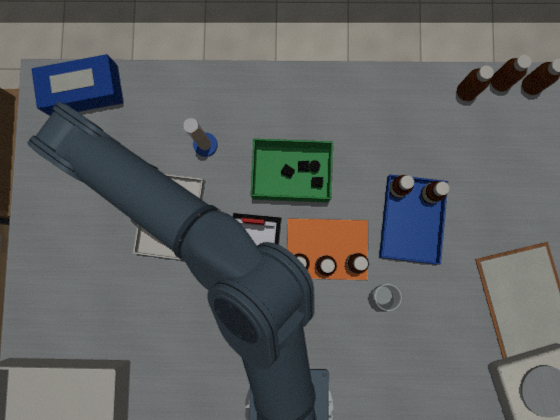

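The arm blocks the top view of two bottles (mat bottle at (300,262) and the white crate). The two heavy ones stand at (402,186) and (435,190), but 406 g is too close to the limit to trust. I'll retreat, re-weigh that bottle carefully with the noise measured, then go on.

```bash
cat >> h.py <<'E'
def retreat(): goto(*pose([.45,-.25,.3],down(0)))
def Fs(T=1.5):
    v=[]; t=get_time()
    while get_time()-t<T: v.append(get_contact_force()[2]); dwell(.01)
    return np.mean(v),np.std(v),len(v),np.corrcoef(v[:-1],v[1:])[0,1]
E
python3 - <<'E'
from h import *
retreat(); p,d=snap('top'); B=bottles(p,d); print(B[:,2:6],get_time())
b=min(B,key=lambda b:np.hypot(b[2]-.601,b[3]+.397)); xy=b[2:4]; zg=.12-.013
R=down(best([*xy,.25],[-6.1,173.9])); P=lambda z:pose([*xy,z],R)[0]
goto(*pose([*xy,.2],R)); move_straight(P(.15),feed=.2); dwell(.3); a=Fs(); print(a)
move_straight(P(zg),feed=.12); close_gripper(); print(get_finger_gap())
move_straight(P(.15),feed=.1); dwell(.3); c=Fs(); print(c,(a[0]-c[0])/9.81)
move_straight(P(.17),feed=.1); dwell(.3); c2=Fs(); 
z=zg+.003; move_straight(P(z),feed=.06); dwell(.1); fh=F(10)[2]
while z>zg-.003:
    z-=.001; move_straight(P(z),feed=.03)
    if F(3)[2]-fh>1.5: break
print(z-zg); ungrasp(); dwell(.1); move_straight(P(.17),feed=.2); dwell(.3); a2=Fs(); print('2nd',(a2[0]-c2[0])/9.81,a2[0],get_time())
E
```

```text
[[ 0.611   0.3778  0.0182  0.1191]
 [ 0.6172 -0.3057  0.0176  0.1196]
 [ 0.602  -0.3974  0.0178  0.1193]
 [ 0.4001 -0.025   0.0172  0.1179]
 [ 0.3958 -0.0977  0.0173  0.1174]] 61.3
(np.float64(-0.014942285935495644), np.float64(0.49255823916308455), 180, np.float64(-0.06931027335326384))
0.37243540351129445
(np.float64(-4.045583427585356), np.float64(0.5355140490952027), 180, np.float64(-0.054390146623002913)) 0.4108706566411683
0.0010000000000000009
2nd 0.41050604872798585 0.053403198873976376 74.975
```

```bash
cat >> h.py <<'E'
def retreat(): move_joints([1.081,.536,-.004,1.538,.003,1.067,-.071])
E
sed -i 's/def F(n=70)/def F(n=120)/' h.py
python3 - <<'E'
from h import *
st=json.load(open('st.json'))
for k in range(3):
    retreat(); B=on_bench(); n=len(B); print('seen',n,[list(map(float,b[2:4])) for b in B])
    if n!=3-k: print('count!'); break
    iso=lambda b:min([np.linalg.norm(b[2:4]-o[2:4]) for o in B if o is not b],default=9)
    b=max(B,key=iso)
    do_bottle(b[2:4],st,b[5],[o[2:4] for o in B if o is not b]); json.dump(st,open('st.json','w'))
retreat(); snap('top','t8'); snap('scene','s8'); print(np.array(bottles())[:,2:6],get_time())
E
```

```text
seen 3 [[0.4003, -0.0248], [0.4029, -0.1831], [0.3958, -0.0977]]
clr 0.055 a 90 gap 0.379 gf 60 weight N 3.97  g 405 t 84.8
blue set dz 0.0030 t 89.25
seen 2 [[0.4003, -0.0248], [0.3958, -0.0977]]
clr 0.055 a 90 gap 0.383 gf 60 weight N 4.12  g 420 t 100.7
blue set dz 0.0020 t 105.4583
seen 1 [[0.3959, -0.0977]]
clr 0.055 a 105 gap 0.378 gf 60 weight N 3.89  g 397 t 116.4
white set dz 0.0020 t 121.2583
[[ 0.6107  0.3773  0.0175  0.1196]
 [ 0.6169 -0.3054  0.0175  0.1202]
 [ 0.5999  0.2901  0.0178  0.1194]
 [ 0.601  -0.3981  0.0186  0.12  ]
 [ 0.4573 -0.2941  0.018   0.1197]
 [ 0.4475 -0.382   0.0181  0.1196]] 125.9833
```

View pics/t8.png

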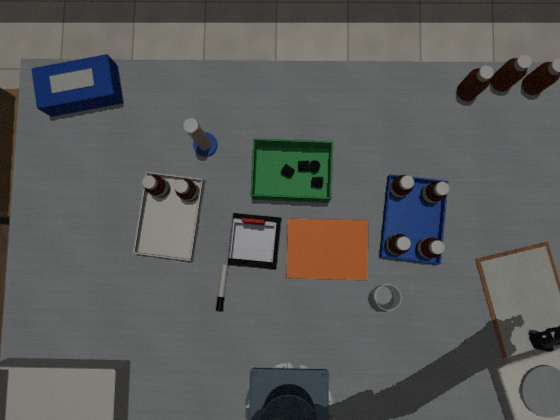

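View pics/s8.png

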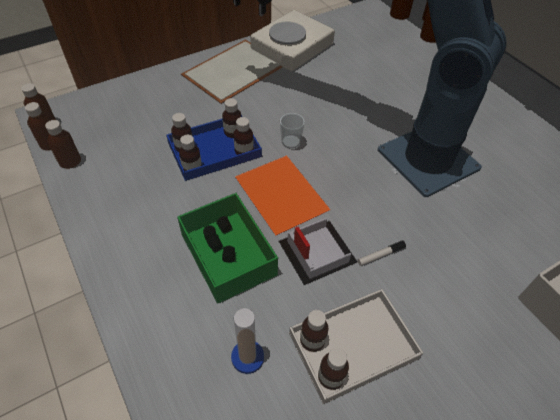

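All six bottles stand upright, four in blue and two in white, with the scoop, bungs and bystanders in order. The readings of 397 g and 405 g are inside the sensor noise, so I re-weigh those two with long averages, cross-checked by joint torques (virtual work).

```bash
cat > rw.py <<'E'
from h import *
def meas(T=2.5):
    v=[];tq=[];t=get_time()
    while get_time()-t<T:
        v+= [get_contact_force()[2] for _ in range(5)]; tq.append(get_joint_torque()); dwell(.008)
    return np.array(v),np.mean(tq,0),np.std(tq,0)
def reweigh(xy,yaw,zg=.1065,T=2.5):
    R=down(best([*xy,.2],[yaw,yaw+180])); P=lambda z:pose([*xy,z],R)[0]
    goto(*pose([*xy,.2],R)); move_straight(P(.15),feed=.25); dwell(.2); a,ta,sa=meas(T)
    move_straight(P(zg),feed=.15); close_gripper(); move_straight(P(.15),feed=.12); dwell(.25); c,tc,_=meas(T)
    q=np.array(get_q()); dq=np.array(ik(*pose([*xy,.153],R)))-np.array(ik(*pose([*xy,.147],R)))
    w=a.mean()-c.mean(); 
    print('g %.1f'%(w/9.81e-3),'sd',a.std().round(3),'rep',np.ptp(a[:5]).round(3),'torque est g',((tc-ta)@dq/.006/9.81e-3).round(1),'sd tq',sa.round(3),'dq',np.abs(dq).max().round(3),'n',len(a),get_time())
    return w,R,P
def setdown(P,zg=.1065):
    z=zg+.004; move_straight(P(z),feed=.08); dwell(.05); fh=F(10)[2]
    while z>zg-.004:
        z-=.001; move_straight(P(z),feed=.03)
        if F(3)[2]-fh>1.5: break
    print('set',z-zg); ungrasp(); dwell(.1); move_straight(P(.22),feed=.25)
E
python3 - <<'E'
from rw import *
w,R,P=reweigh(np.array([.5999,.2901]),-6.5)
E
```

```text
g 394.2 sd 0.482 rep 0.0 torque est g 388.1 sd tq [0.009 0.08  0.027 0.028 0.    0.001 0.001] dq 0.009 n 1500 136.5917
```

```bash
python3 - <<'E'
from rw import *
P=lambda z:pose([.5999,.2901,z],Ro.from_quat(get_tool_rot()))[0]
setdown(P); print(get_time())
goto(*pose([.4573,-.2941,.25],down(best([.4573,-.2941,.25],[-6.1,173.9])))); print(get_time())
w,R,P=reweigh(np.array([.4573,-.2941]),-6.1,T=4); setdown(P); print(get_time())
E
```

```text
set 0.0010000000000000009
139.6167
141.775
g 403.0 sd 0.484 rep 0.0 torque est g 402.7 sd tq [0.011 0.041 0.018 0.031 0.001 0.001 0.002] dq 0.009 n 2400 152.4
set 0.0010000000000000009
155.425
```

```bash
python3 - <<'E'
from rw import *
w,R,P=reweigh(np.array([.4573,-.2941]),-6.1,T=5.5); setdown(P); print(get_time())
retreat(); p,d=snap('top','t9'); snap('scene','s9'); print(bottles(p,d)[:,2:6],get_time())
E
```

```text
g 410.0 sd 0.526 rep 0.0 torque est g 404.5 sd tq [0.009 0.041 0.013 0.02  0.001 0.001 0.001] dq 0.009 n 3300 168.9833
set 0.0010000000000000009
172.0083
[[ 0.6111  0.378   0.0176  0.1192]
 [ 0.6171 -0.3054  0.0175  0.1198]
 [ 0.6     0.2903  0.0179  0.1189]
 [ 0.6007 -0.3979  0.0186  0.1198]
 [ 0.4556 -0.2943  0.0181  0.1195]
 [ 0.4482 -0.3813  0.0184  0.1196]] 173.4667
```

View pics/s9.png

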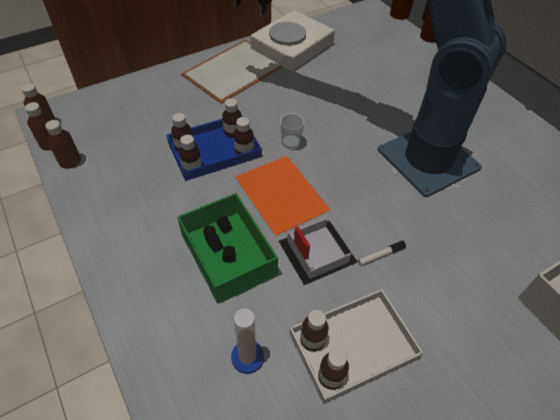

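The repeat readings of 403–410 g (torques 403–405 g) keep that bottle in blue. Everything is upright and in place, with the blue bottles at (180..245, 105..160) and the white ones at (315,330) and (333,368).

```bash
python3 -c "
from plant import *
print(finish_job(),get_time())"
```

```text
the job is handed in; nothing more can be done
the job is handed in; nothing more can be done
```

I handed the job in after about 174 s: all four bungs are in the bin, the scoop is parked level on its mat, and four bottles stand in the blue crate and two in the white. The closest calls were about 405 g (blue) and about 394 g (white), each only slightly beyond the noise of repeated weighings.

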